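Put the stacked lids back on their jars

TASK

The four wooden jar lids were left in one stack after the washing-up. Take the stack apart and put each lid on the open white jar that it fits, the smallest lid on the smallest jar and so on up to the largest, so that its plug is in the mouth and the lid lies flat on the rim. Leave the matchbox and the round tin where they are.

Things in the scene. Friction and masses are not known exactly. Their poses are not given: they have to be found in the camera images.
- lid_small_mid (a point): the small lid, on top of the stack at the start: a round flat-topped pale wooden disc 39 mm in diameter and 14 mm thick with a dark rubber plug below it, 8 mm high, tapering from 27 mm diameter under the disc to 19 mm at its foot. 22 mm high in all; this point is its centre, half-way up (11 mm above the plug's foot, 3 mm above the wooden disc's underside); z is its axis, up. Grip it across the wooden disc.
- lid_medium_mid (a point): the medium lid, second from the top at the start: a round flat-topped pale wooden disc 48 mm in diameter and 14 mm thick with a dark rubber plug below it, 8 mm high, tapering from 36 mm diameter under the disc to 28 mm at its foot. 22 mm high in all; this point is its centre, half-way up (11 mm above the plug's foot, 3 mm above the wooden disc's underside); z is its axis, up. Grip it across the wooden disc.
- lid_large_mid (a point): the large lid, third from the top at the start: a round flat-topped pale wooden disc 57 mm in diameter and 14 mm thick with a dark rubber plug below it, 8 mm high, tapering from 45 mm diameter under the disc to 37 mm at its foot. 22 mm high in all; this point is its centre, half-way up (11 mm above the plug's foot, 3 mm above the wooden disc's underside); z is its axis, up. Grip it across the wooden disc.
- lid_largest_mid (a point): the largest lid, at the bottom of the stack at the start: a round flat-topped pale wooden disc 66 mm in diameter and 14 mm thick with a dark rubber plug below it, 8 mm high, tapering from 54 mm diameter under the disc to 46 mm at its foot. 22 mm high in all; this point is its centre, half-way up (11 mm above the plug's foot, 3 mm above the wooden disc's underside); z is its axis, up. Grip it across the wooden disc.
- jar_small_rim (a point): the small jar (fixed, empty, open, white ceramic, 46 mm high, belly 57 mm wide): this point is the centre of its mouth, level with the top of the rim. The mouth is 31 mm wide inside; the straight neck is 38 mm wide outside and 22 mm high. The small lid fits it: its plug goes into the mouth with 2 mm to spare all round and the wooden disc lies on the rim, its centre point then 3 mm above this point.
- jar_medium_rim (a point): the medium jar (fixed, empty, open, white ceramic, 54 mm high, belly 66 mm wide): this point is the centre of its mouth, level with the top of the rim. The mouth is 40 mm wide inside; the straight neck is 47 mm wide outside and 22 mm high. The medium lid fits it: its plug goes into the mouth with 2 mm to spare all round and the wooden disc lies on the rim, its centre point then 3 mm above this point.
- jar_large_rim (a point): the large jar (fixed, empty, open, white ceramic, 62 mm high, belly 75 mm wide): this point is the centre of its mouth, level with the top of the rim. The mouth is 49 mm wide inside; the straight neck is 56 mm wide outside and 22 mm high. The large lid fits it: its plug goes into the mouth with 2 mm to spare all round and the wooden disc lies on the rim, its centre point then 3 mm above this point.
- jar_largest_rim (a point): the largest jar (fixed, empty, open, white ceramic, 70 mm high, belly 84 mm wide): this point is the centre of its mouth, level with the top of the rim. The mouth is 58 mm wide inside; the straight neck is 65 mm wide outside and 22 mm high. The largest lid fits it: its plug goes into the mouth with 2 mm to spare all round and the wooden disc lies on the rim, its centre point then 3 mm above this point.
- matchbox: bystander: kitchen matchbox, 64x112x22 mm, lying loose on the worktop beneath the front of the wall cupboard (which hangs over the worktop beyond x = 0.57 m, right of y = 0.17 m, from 0.47 m up; keep the wrist and arm out of it); origin at the centre of its underside
- salve_tin: bystander: round cream-coloured tin, 90 mm in diameter, 32 mm high, loose; origin at the centre of its underside

How it is judged:
By the outcome, as a careful person would: the job done as asked, in the order asked, and still so for the second after the job is handed in, with the robot touching nothing.
It also fails if it takes over 112 s, if anything falls off the work surface, if the arm or the gripper's body presses on something with over 40 N, if the wrist force passes 120 N, or if a joint passes its speed limit or range.

ROBOT

A 6-joint arm with a two-finger parallel gripper is mounted at the origin on a cart in front of the work surface, level with it; the furniture and walls round the work are solid. World frame = base frame: x ahead of the robot, y to its left, z up, the work surface at z = 0. Lengths are in mm, angles in rad, forces in N, time in s.
With the tool pointing down it reaches from about 375 to 750 mm from the base axis. Payload 9 kg.
Tool frame: the origin (TCP) lies at the very end of the fingers, on their centre line; the grasp point (between the pads) lies 19 mm behind it (robot.grip_point_offset is the distance from the TCP to the grasp point, in mm); z points along the fingers, y is the line along which they close (so a half turn about z gives the same grasp; the last joint's range is limited). The gripper opens to 85 mm and grips with 20 to 120 N. Pads are 22 mm wide; open, the fingers measure 114 mm over their backs; the gripper's body (76 mm by 85 mm) begins 54 mm behind the grasp point. The pads swing forward as they close: fully open they stand 13 mm farther back than shut.
Start: joints at [1.018, 0.104, 0.097, 1.564, 0, 1.353], TCP at [197.155, 566.718, 203.031] pointing down, gripper open.
Joint ranges: [-2.99, 2.99], [-0.84, 1.86], [-1.1, 1.16], [-1.84, 2.11], [-1.51, 1.56], [-3.14, 3.14]. Speed limits (rad/s): [2.22, 2.22, 2.57, 3.14, 3.14, 3.14].

INTERFACE

Orientations are given as a unit quaternion [x, y, z, w].
In Python, from bench import robot gives the robot as it stands.
- The arm moves only by the tool send_rows, never from a script. Its argument "steps" is a list of rows, each an object with "delta_pos": the shift along the tool's x, y, z in cm, a list of three; "rotation": the turn, a rotation vector about the tool's x, y, z in degrees, a list of three; "jaw": the gripper command: -1 is fully open, 1 is shut, values between are in proportion. In form: [{"delta_pos": [tx, ty, tz], "rotation": [rx, ry, rz], "jaw": jaw}, ...]. A call has 1 to 10 rows; each row is the pose to reach, as a shift and turn from the pose commanded when the call began, along the tool's axes at that moment; what a row does not reach only later rows make up. A row lasts 1/12 s, in which the tool goes at most 41.7 mm and 7.16 degrees, less where a joint would pass 70% of its speed; a pose out of reach is approached as far as the arm can. A call with a gripper value outside its range is refused whole. The fingers move at their own pace and stop on an object; "newtons" is the grip in N (left out, the last holds). Time passes only in rows, so rows that repeat a pose let the fingers close. It gives the time, the measured TCP pose, the force, the opening and the grip force at its end, in the units of the state.
- robot.state(): the state, without advancing time (a new reading comes with each control period).
- robot.get_image(name): name is "scene" or "top" or "wrist"; returns a dict with "img" (384x512x3 uint8, blue, green, red), "z_map" (384x512 float32, mm along the optical axis (not along the pixel's ray), 0 where there is no reading), "fx", "fy", "cx", "cy" (pixels), "rvec" (rotation vector, rad) and "tvec" (3), from world to camera coordinates, as OpenCV has them. Camera axes: x right, y down, z forward; pixel columns grow to the right and rows downward; lengths in mm; the calibration is good to about 2 mm. A picture is of the moment at which its call begins.
- robot.close_job(): hands the job in; it is judged then, once.
Trained networks look in a picture, given as the dict that the camera call returned (one of the last four; its "shot" number tells which), for a name from the list of things; names that differ only in an ending like _2 or _b are one class to them, and where a whole thing is asked for, a point or a joint stands for the part that bears it (a point fixed in the world has none). Each returns a list of dicts, best first, with "score" (0 to 1); they miss things now and then, are a little off and sometimes report something else, mostly with a low value. They report only what shows in the picture. A call takes as long as a camera call.
- robot.look_for(picture, target): "pixel" ([row, column] in pixels, amid what is visible of it).
- robot.trace(picture, target): "pixels" (384x512 bool, what is visible of it) and "pixel" ([row, column] in pixels, amid what is visible of it).
The state is a dict: "time": time; "q": joint angles; "dq": joint speeds; "tau": joint torques, N m; "eef_pos": TCP position; "ee_rot": TCP orientation; "ft_force": force on the tool from outside, world axes, zero at the start; "moment": the same for the moment, N m; "finger_gap": finger opening in mm; "grasp_force": force on a finger pad.
Only numpy, scipy, OpenCV 4.12 (cv2) and the standard library are available. Lean on these libraries where they do the work, as an engineer would, in place of code of your own. Each camera call takes 0.05 s, during which the arm holds its last target. There are 200 camera calls.

## Working session

There is one attempt and no reset: what is moved stays moved. The work goes in short steps, Python scripts to look and compute and a tool call to move; the robot and the scene stay as the last step left them, time stands still between calls to the robot, and variables do not carry over. Pictures are saved under pics/ and viewed, at most 14 in all, crops included, and the job is handed in when it is done.

Besides the shell and the picture viewer there is one more tool, called after "Emit:" as a command line: name --argument value ..., lists and objects as JSON in quotes. send_rows: Moves the arm, as the interface text tells. Its arguments: {"type":"object","properties":{"steps":{"type":"array","items":{"type":"object","properties":{"delta_pos":{"type":"array","items":{"type":"number"}},"rotation":{"type":"array","items":{"type":"number"}},"jaw":{"type":"number"}}}},"newtons":{"type":"number"}},"required":["steps"]}

```bash
mkdir -p pics; ls
cat > h.py <<'E'
import numpy as np, cv2
from scipy.spatial.transform import Rotation as R
from bench import robot
def cloud(p):
    z=p["z_map"].astype(float); v,u=np.mgrid[:z.shape[0],:z.shape[1]]
    c=np.stack([(u-p["cx"])/p["fx"]*z,(v-p["cy"])/p["fy"]*z,z],-1)
    Rm=cv2.Rodrigues(np.array(p["rvec"],float))[0]
    w=(c-np.array(p["tvec"],float).ravel())@Rm
    w[z==0]=np.nan
    return w
def circ(P):
    A=np.c_[2*P[:,:2],np.ones(len(P))]; s=np.linalg.lstsq(A,(P[:,:2]**2).sum(1),rcond=None)[0]
    return s[0],s[1],np.sqrt(s[2]+s[0]**2+s[1]**2)
E
python3 - <<'E'
from h import *
s=robot.state(); print({k:np.round(v,3) for k,v in s.items()})
names=["lid_small_mid","lid_medium_mid","lid_large_mid","lid_largest_mid","jar_small_rim","jar_medium_rim","jar_large_rim","jar_largest_rim","matchbox","salve_tin"]
for n in ["scene","top"]:
    p=robot.get_image(n); cv2.imwrite(f"pics/{n}0.png",p["img"]); w=cloud(p)
    for t in names:
        for r in robot.look_for(p,t)[:2]:
            a,b=map(int,r["pixel"]); print(n,t,round(r["score"],2),(a,b),np.round(w[a,b]))
E
```

```text
pics
{'time': np.float64(0.0), 'q': array([1.018, 0.105, 0.096, 1.564, 0.   , 1.353]), 'dq': array([ 0.001, -0.   , -0.   , -0.001, -0.   , -0.   ]), 'tau': array([ 2.0000e-03, -5.5693e+01,  5.0365e+01,  1.7000e-02, -0.0000e+00,
       -0.0000e+00]), 'eef_pos': array([196.919, 566.382, 202.233]), 'ee_rot': array([ 0.167,  0.986, -0.001, -0.   ]), 'ft_force': array([0.38 , 0.054, 0.409]), 'moment': array([-0.038, -0.054, -0.029]), 'grasp_force': np.float64(0.0), 'finger_gap': np.float64(85.304)}
scene lid_medium_mid 0.59 (192, 210) [464.  86.  66.]
scene lid_largest_mid 0.42 (209, 207) [445.  82.  20.]
scene jar_small_rim 0.74 (234, 264) [ 414. -142.   23.]
scene jar_small_rim 0.21 (208, 208) [449.  82.  22.]
scene jar_medium_rim 0.56 (261, 322) [ 372. -336.   33.]
scene jar_large_rim 0.85 (175, 196) [577. 250.  46.]
scene jar_largest_rim 0.74 (178, 199) [580. 239.  37.]
scene matchbox 0.63 (217, 336) [ 615. -244.   21.]
scene salve_tin 0.93 (252, 401) [ 523. -464.   29.]
scene salve_tin 0.4 (174, 197) [582. 249.  48.]
top lid_small_mid 0.7 (213, 270) [ 432. -129.    8.]
top lid_small_mid 0.66 (196, 189) [475.  89.  90.]
top lid_medium_mid 0.43 (198, 192) [470.  81.  90.]
top lid_largest_mid 0.4 (193, 197) [484.  75.  45.]
top jar_small_rim 0.46 (145, 135) [620. 263.   6.]
top jar_medium_rim 0.95 (230, 342) [ 388. -334.    6.]
top jar_large_rim 0.71 (149, 136) [608. 259.   8.]
top jar_large_rim 0.38 (231, 342) [ 385. -334.    9.]
top jar_largest_rim 0.61 (213, 126) [423. 284.   5.]
top matchbox 0.76 (136, 301) [ 650. -212.   24.]
top salve_tin 0.88 (170, 394) [ 559. -470.   33.]
```

Run:
```python
import cv2
a=cv2.imread("pics/scene0.png")[120:300,130:450];b=cv2.imread("pics/top0.png")[90:270,90:450]
cv2.imwrite("pics/a.png",cv2.resize(a,None,fx=2.4,fy=2.4,interpolation=2));cv2.imwrite("pics/b.png",cv2.resize(b,None,fx=2.2,fy=2.2,interpolation=2))
```

```text
(no output)
```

View pics/a.png

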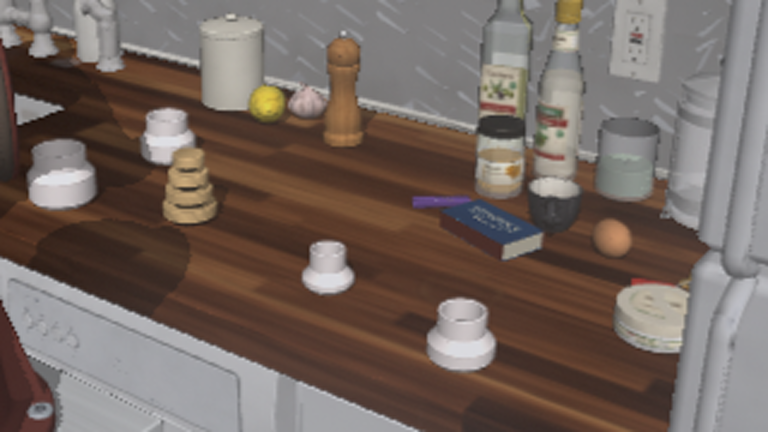

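View pics/b.png

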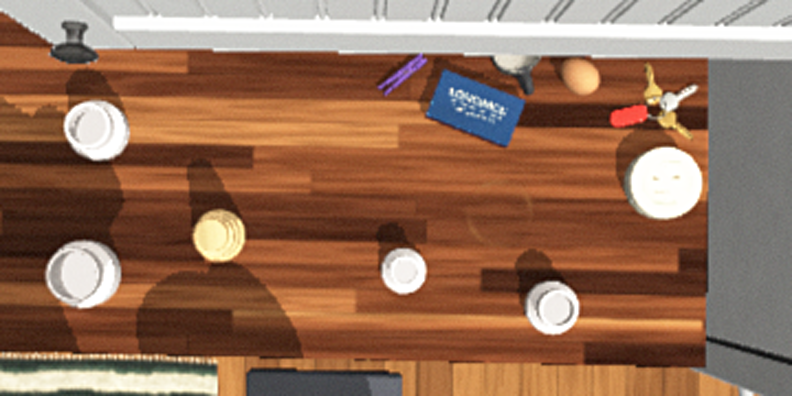

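The scene view shows the four-lid stack at about px (192,209). The large jar is at (175,199), largest at (192,155), small at (231,266) and medium at (258,322). The matchbox and tin are to the right, clear of the work. The top view agrees: stack (197,190), jars (149,134), (213,126), (213,271) and (230,341).

```bash
cat >> h.py <<'E'
JH=dict(small=(46,19),medium=(54,23.5),large=(62,28),largest=(70,32.5))
def near(w,x,y,z0,z1,r):
    P=w[np.isfinite(w[...,0])]; return P[(np.hypot(P[:,0]-x,P[:,1]-y)<r)&(P[:,2]>z0)&(P[:,2]<z1)]
E
python3 - <<'E'
from h import *
J=dict(small=(420,-135),medium=(385,-334),large=(608,259),largest=(423,284))
for n in ["top","scene"]:
    p=robot.get_image(n); w=cloud(p)
    for k,(x,y) in J.items():
        h,r=JH[k]; P=near(w,x,y,h-7,h+7,60); print(n,k,len(P), np.round(circ(P),1) if len(P)>5 else '', np.round(np.median(P,0),1), np.round((P.max(0)+P.min(0))/2,1),np.round(np.ptp(P,0)))
    P=near(w,470,85,80,100,50);print(n,"stack",len(P),np.round(P.mean(0),1),np.round(np.ptp(P,0)))
s=robot.state();T=R.from_quat(s["ee_rot"]);print(T.as_matrix().round(3))
p=robot.get_image("wrist"); cv2.imwrite("pics/w0.png",p["img"])
Rm=cv2.Rodrigues(np.array(p["rvec"],float))[0];c=-Rm.T@np.array(p["tvec"],float).ravel();print("cam in tool",T.inv().apply(c-s["eef_pos"]).round(1),"optical in tool",T.inv().apply(Rm[2]).round(3),p["fx"])
E
```

```text
top small 56 [ 434.4 -137.4   17.1] [ 435.6 -136.8   45.7] [ 434.6 -137.2   45. ] [36. 36.  9.]
top medium 83 [ 391.4 -326.3   21.5] [ 391.5 -325.7   54.4] [ 391.4 -326.8   53.5] [44. 47. 13.]
top large 98 [606.8 259.5  26.2] [608.8 262.9  61. ] [606.2 258.9  60.9] [55. 55. 12.]
top largest 127 [422.4 269.9  30.6] [420.9 269.1  69. ] [421.7 270.5  68.6] [63. 65. 11.]
top stack 169 [473.9  97.5  88.2] [35. 37. 10.]
scene small 82 [ 430.2 -137.    17.2] [ 429.5 -138.6   43.4] [ 429.8 -137.4   43.1] [39. 38.  8.]
scene medium 128 [ 387.6 -326.1   21.8] [ 385.  -326.3   51.5] [ 389.  -326.2   51.1] [48. 45.  8.]
scene large 69 [602.3 260.9  26.7] [599.9 260.2  58.8] [603.1 260.4  59.4] [60. 61.  9.]
scene largest 106 [418.  271.4  31. ] [415.7 271.5  66.9] [418.7 272.4  66.9] [69. 69.  8.]
scene stack 80 [466.6  95.4  86. ] [41. 40.  8.]
[[-0.944  0.329  0.   ]
 [ 0.329  0.944  0.   ]
 [-0.     0.    -1.   ]]
cam in tool [ 7.80e+01 -1.00e-01 -1.72e+02] optical in tool [-0.301 -0.001  0.954] 284.541842118238
```

View pics/w0.png

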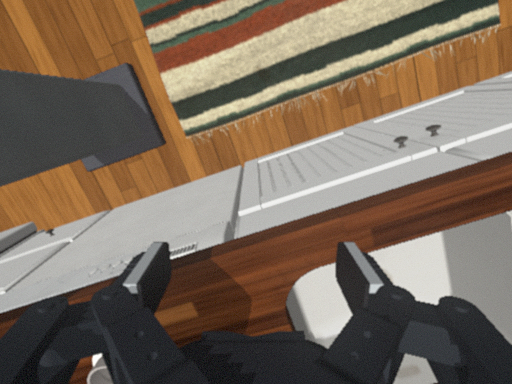

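The wrist view looks along the open fingers (tips near rows 250–300). Nothing relevant is in view yet, so I'm moving to hover above the stack.

Emit:
send_rows --steps '[{"delta_pos": [-41.2,-35.4,0],"rotation": [0,0,-19.2],"jaw": -1},{"delta_pos": [-41.2,-35.4,0],"rotation": [0,0,-19.2],"jaw": -1},{"delta_pos": [-41.2,-35.4,0],"rotation": [0,0,-19.2],"jaw": -1},{"delta_pos": [-41.2,-35.4,0],"rotation": [0,0,-19.2],"jaw": -1},{"delta_pos": [-41.2,-35.4,0],"rotation": [0,0,-19.2],"jaw": -1},{"delta_pos": [-41.2,-35.4,0],"rotation": [0,0,-19.2],"jaw": -1},{"delta_pos": [-41.2,-35.4,0],"rotation": [0,0,-19.2],"jaw": -1},{"delta_pos": [-41.2,-35.4,0],"rotation": [0,0,-19.2],"jaw": -1},{"delta_pos": [-41.2,-35.4,0],"rotation": [0,0,-19.2],"jaw": -1},{"delta_pos": [-41.2,-35.4,0],"rotation": [0,0,-19.2],"jaw": -1}]'

```text
time: 2.08
eef_pos: [405.1, 208.1, 203.3]
ee_rot: [-0.0, 1.0, 0.0, 0.0]
ft_force: [2.0, 0.4, -1.1]
finger_gap: 85.5
grasp_force: 0.0
```

Emit:
send_rows --steps '[{"delta_pos": [-6.5,-11.1,0],"rotation": [0,0,0],"jaw": -1},{"delta_pos": [-6.5,-11.1,0],"rotation": [0,0,0],"jaw": -1},{"delta_pos": [-6.5,-11.1,0],"rotation": [0,0,0],"jaw": -1},{"delta_pos": [-6.5,-11.1,0],"rotation": [0,0,0],"jaw": -1},{"delta_pos": [-6.5,-11.1,0],"rotation": [0,0,0],"jaw": -1},{"delta_pos": [-6.5,-11.1,0],"rotation": [0,0,0],"jaw": -1}]'

```text
time: 2.58
eef_pos: [469.3, 98.9, 203.0]
ee_rot: [0.0, 1.0, 0.0, -0.0]
ft_force: [-0.1, 0.2, -0.7]
finger_gap: 85.5
grasp_force: 0.0
```

Run:
```python
from h import *
p=robot.get_image("wrist"); s=robot.state(); cv2.imwrite("pics/w1.png",p["img"]); w=cloud(p)
print(s["eef_pos"].round(1) if hasattr(s["eef_pos"],'round') else s["eef_pos"])
for k,z,r in [("small",88,19.5),("medium",66,24),("large",44,28.5),("largest",22,33)]:
    P=near(w,470,96,z-4,z+4,r+5); print(k,len(P),np.round(circ(P),1) if len(P)>9 else '',np.round((P.max(0)+P.min(0))/2,1),np.round(np.ptp(P,0),1),np.median(P[:,2]).round(1))
r=robot.trace(p,"lid_small_mid")
for q in r[:2]:
    m=q["pixels"];print(q["score"],q["pixel"],m.sum(),np.nanmedian(w[m],0))
```

```text
[469.1  99.6 203.1]
small 1037 [471.5  99.4  13.7] [471.9  99.3  87.6] [37.9 37.8  7.2] 89.2
medium 395 [471.7  99.7  21.4] [465.6  99.8  65.7] [36.3 46.1  6.9] 67.0
large 334 [472.6 100.5  26.4] [468.7 101.   43.9] [49.2 56.2  6.8] 45.1
largest 337 [473.2 101.3  30.8] [464.3 101.8  21.8] [48.3 63.6  7.4] 23.1
0.91 [177.6, 252.1] 1121 [470.46563336 100.25236241  89.08426724]
```

View pics/w1.png

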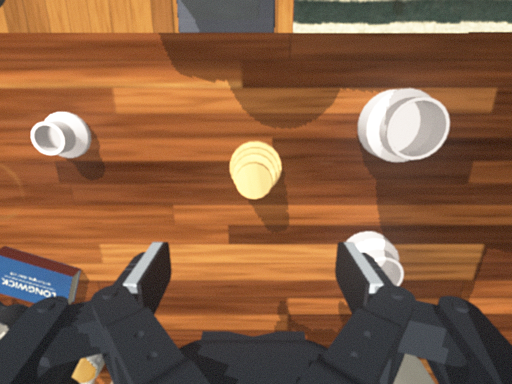

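The stack's top lid is at px (178,252). Depth puts it at (471.8, 99.3) with its top at about 89, and 88 is expected. Both finger tips are visible near (250,160) and (250,350), so I'll check how far back they stand while open.

Run:
```python
from h import *
p=robot.get_image("wrist"); s=robot.state(); w=cloud(p); t=R.from_quat(s["ee_rot"]).inv().apply((w-s["eef_pos"]).reshape(-1,3)).reshape(w.shape)
m=(t[...,2]<30)&(t[...,2]>-60)
for sg in (-1,1):
    P=t[m&(sg*t[...,1]>0)]; P=P[np.abs(P[:,0])<30]; print(len(P),"zmax",np.percentile(P[:,2],[90,97,100]).round(1)); Q=P[P[:,2]>P[:,2].max()-8]; print(Q.min(0).round(1),Q.max(0).round(1))
```

```text
801 zmax [-46.1 -44.1 -41.7]
[-10.3 -54.3 -49.7] [ 12.3 -42.5 -41.7]
797 zmax [-46.3 -43.9 -41.4]
[-10.4  42.  -49.4] [ 12.2  54.  -41.4]
```

Run:
```python
from h import *
s=robot.state();e=np.array(s["eef_pos"]);print(e.round(1))
p=robot.get_image("scene"); w=cloud(p); d=w-e
m=(np.hypot(d[...,0],d[...,1])<75)&(w[...,2]>110)
P=w[m]; print(len(P), np.sort(P[:,2])[:12].round(1)); Q=P[P[:,2]<P[:,2].min()+12]; print((Q-e).min(0).round(1),(Q-e).max(0).round(1))
v,u=np.where(m); print(v.min(),v.max(),u.min(),u.max())
c=p["img"][max(0,v.max()-130):v.max()+60,max(0,(u.min()+u.max())//2-110):(u.min()+u.max())//2+110]
cv2.imwrite("pics/s1.png",cv2.resize(c,None,fx=3,fy=3))
```

```text
[469.  100.1 203.2]
4637 [244.1 244.3 245.1 245.2 245.5 246.3 246.4 246.5 247.1 247.3 247.3 247.4]
[-14.9 -57.1  40.9] [11.1 50.3 52.9]
0 134 172 226
```

View pics/s1.png

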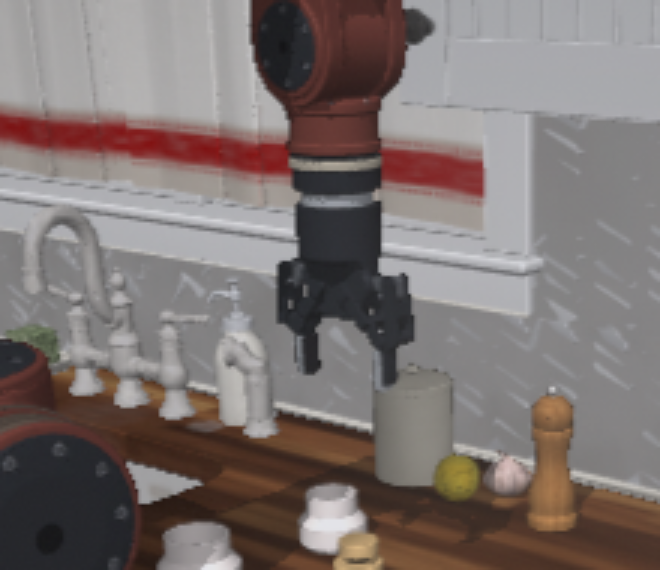

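Both cameras agree that the visible tips stand about 41 mm behind the reported TCP when open, which is 28 mm more than stated. I'll trust what I see: descend part way with the fingers half closed and measure the tips again.

Emit:
send_rows --steps '[{"delta_pos": [-0.3,0,6],"rotation": [0,0,0],"jaw": -0.3},{"delta_pos": [-0.3,0,13],"rotation": [0,0,0],"jaw": -0.3},{"delta_pos": [-0.3,0,13],"rotation": [0,0,0],"jaw": -0.3},{"delta_pos": [-0.3,0,13],"rotation": [0,0,0],"jaw": -0.3},{"delta_pos": [-0.3,0,13],"rotation": [0,0,0],"jaw": -0.3},{"delta_pos": [-0.3,0,13],"rotation": [0,0,0],"jaw": -0.3}]'

```text
time: 3.28
eef_pos: [473.1, 99.4, 75.1]
ee_rot: [-0.001, 1.0, 0.0, 0.001]
ft_force: [0.6, -0.0, 1.7]
finger_gap: 55.7
grasp_force: 0.0
```

```bash
cat >> h.py <<'E'
def tips():
    p=robot.get_image("wrist"); s=robot.state(); w=cloud(p); e=np.array(s["eef_pos"]); T=R.from_quat(s["ee_rot"])
    t=T.inv().apply((w-e).reshape(-1,3)).reshape(w.shape); g=s["finger_gap"]
    print("e",e.round(1),"gap",round(float(g),1))
    for sg in (-1,1):
        y=sg*t[...,1]
        P=t[(y>g/2-2)&(y<g/2+14)&(np.abs(t[...,0])<14)&(t[...,2]<-5)&(t[...,2]>-75)]
        if len(P): print("tip tool z",np.percentile(P[:,2],[95,99,100]).round(1),"x",np.percentile(P[P[:,2]>P[:,2].max()-10][:,0],[2,98]).round(1),"y",np.percentile(P[P[:,2]>P[:,2].max()-10][:,1],[2,98]).round(1))
    return p,s,w,t
E
python3 - <<'E'
from h import *
p,s,w,t=tips()
P=near(w,472,99,84,94,25);print(len(P),np.round((P.max(0)+P.min(0))/2,1),np.ptp(P,0).round(1))
cv2.imwrite("pics/w2.png",p["img"])
E
```

```text
e [474.   99.2  76. ] gap 55.5
tip tool z [-38.1 -34.4 -32. ] x [-8.6 12.9] y [-38.8 -27.4]
tip tool z [-38.1 -34.  -32.2] x [-8.4 12.8] y [27.7 39.3]
2903 [472.   99.7  87.6] [38.7 38.3  7.2]
```

View pics/w2.png

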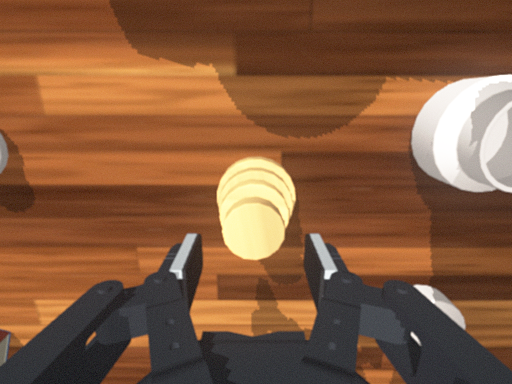

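The tips are at px (240,190) and (240,315), straddling the top lid at (232,253). At 55 mm opening they are 32 mm behind the TCP, so a TCP z of about 43 puts the tips at the disc's underside. Next I go down and grip.

Emit:
send_rows --newtons 40 --steps '[{"delta_pos": [0.05,0,3.0],"rotation": [0,0,0],"jaw": -0.3},{"delta_pos": [0.05,0,3.0],"rotation": [0,0,0],"jaw": -0.3},{"delta_pos": [0.05,0,3.0],"rotation": [0,0,0],"jaw": 0.3},{"delta_pos": [0.05,0,3.0],"rotation": [0,0,0],"jaw": 0.3},{"delta_pos": [0.05,0,3.0],"rotation": [0,0,0],"jaw": 0.3},{"delta_pos": [0.05,0,3.0],"rotation": [0,0,0],"jaw": 0.3}]'

```text
time: 3.83
eef_pos: [473.4, 98.9, 45.2]
ee_rot: [-0.0, 1.0, -0.0, 0.002]
ft_force: [-0.8, -0.3, 8.6]
finger_gap: 37.4
grasp_force: 40.7
```

Emit:
send_rows --steps '[{"delta_pos": [0,0,-2],"rotation": [0,0,0],"jaw": 0.3},{"delta_pos": [0,0,-4],"rotation": [0,0,0],"jaw": 0.3},{"delta_pos": [0,0,-8],"rotation": [0,0,0],"jaw": 0.3},{"delta_pos": [0,0,-10],"rotation": [0,0,0],"jaw": 0.3},{"delta_pos": [0,0,-10],"rotation": [0,0,0],"jaw": 0.3}]'

```text
time: 4.25
eef_pos: [474.8, 98.8, 149.1]
ee_rot: [-0.0, 1.0, -0.0, 0.004]
ft_force: [0.6, 0.2, -0.3]
finger_gap: 37.1
grasp_force: 40.3
```

```bash
cat >> h.py <<'E'
def held(t,r):
    # top face of held disc in tool frame
    P=t[(np.hypot(t[...,0],t[...,1])<r+6)&(t[...,2]>-75)&(t[...,2]<-20)]
    P=P[np.abs(P[:,1])<r-1]
    if len(P)==0: print("nothing held");return
    z=np.percentile(P[:,2],10); Q=P[np.abs(P[:,2]-np.median(P[:,2]))<4]
    A=np.c_[Q[:,:2],np.ones(len(Q))]; k=np.linalg.lstsq(A,Q[:,2],rcond=None)[0]
    print("held n",len(Q),"top z",np.median(Q[:,2]).round(1),"centre",((Q.max(0)+Q.min(0))/2).round(1),"span",np.ptp(Q,0).round(1),"tilt deg",np.degrees(k[:2]).round(1))
E
python3 - <<'E'
from h import *
p,s,w,t=tips(); held(t,19.5)
print(s["ft_force"])
for k,z,r in [("medium",66,24),("large",44,28.5),("largest",22,33)]:
    P=near(w,472,99.5,z-4,z+4,r+5); print(k,len(P),np.round((P.max(0)+P.min(0))/2,1),np.round(np.ptp(P,0),1))
cv2.imwrite("pics/w3.png",p["img"])
E
```

```text
e [473.9  98.8 146.4] gap 37.1
tip tool z [-41.5 -37.7 -34.9] x [-7.8 11.2] y [-30.8 -16.9]
tip tool z [-41.3 -37.5 -34.1] x [ 4.5 11.3] y [17.1 31. ]
held n 4011 top z -46.5 centre [ -0.3   0.  -46.4] span [39.4 36.9  7.9] tilt deg [ 1.1 -0.4]
[ 0.42733625  0.17957009 -1.29194345]
medium 1974 [470.6  99.9  65.7] [46.7 46.8  7.4]
large 465 [466.  100.9  43.7] [43.9 56.4  7.2]
largest 465 [464.5 101.6  21.6] [48.4 64.   7.1]
```

View pics/w3.png

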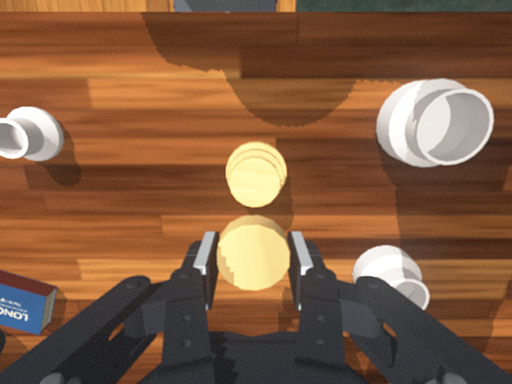

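The small lid is held squarely at px (255,254). The three remaining lids are undisturbed at (175,255). Now I carry it over the small jar at about (432,-137).

Emit:
send_rows --steps '[{"delta_pos": [4.1,-23.6,0],"rotation": [0,0,0],"jaw": 0.3},{"delta_pos": [4.1,-23.6,0],"rotation": [0,0,0],"jaw": 0.3},{"delta_pos": [4.1,-23.6,0],"rotation": [0,0,0],"jaw": 0.3},{"delta_pos": [4.1,-23.6,0],"rotation": [0,0,0],"jaw": 0.3},{"delta_pos": [4.1,-23.6,0],"rotation": [0,0,0],"jaw": 0.3},{"delta_pos": [4.1,-23.6,0],"rotation": [0,0,0],"jaw": 0.3},{"delta_pos": [4.1,-23.6,0],"rotation": [0,0,0],"jaw": 0.3},{"delta_pos": [4.1,-23.6,0],"rotation": [0,0,0],"jaw": 0.3},{"delta_pos": [4.1,-23.6,0],"rotation": [0,0,0],"jaw": 0.3},{"delta_pos": [4.1,-23.6,0],"rotation": [0,0,0],"jaw": 0.3}]'

```text
time: 5.13
eef_pos: [431.0, -136.1, 142.7]
ee_rot: [-0.001, 1.0, 0.0, -0.0]
ft_force: [0.6, -0.6, -0.5]
finger_gap: 37.0
grasp_force: 40.4
```

```bash
cat >> h.py <<'E'
def rim(w,t,k,x,y):
    h,r=JH[k]; v=np.hypot(w[...,0]-x,w[...,1]-y)<r+8
    m=v&(w[...,2]>h-3)&(w[...,2]<h+4); P=w[m]; Q=t[m]
    print(k,"rim n",len(P),"world circ",np.round(circ(P),1),"mid",((P.max(0)+P.min(0))/2).round(1),"span",np.ptp(P,0).round(1),"tool mid",((Q.max(0)+Q.min(0))/2).round(1),"circ",np.round(circ(Q),1),"z",np.median(Q[:,2]).round(1))
E
sed -i 's/    p=robot.get_image("wrist"); s=robot.state()/    s=robot.state(); p=robot.get_image("wrist")/' h.py
python3 - <<'E'
from h import *
p,s,w,t=tips(); held(t,19.5); rim(w,t,"small",432,-137); print(robot.state()["eef_pos"])
E
```

```text
e [ 431.  -136.1  142.7] gap 37.0
tip tool z [-38.9 -35.3 -31.7] x [-6.4 12.1] y [-30.7 -16.9]
tip tool z [-38.8 -35.4 -31.4] x [ 3.2 12.2] y [16.9 30.9]
held n 4000 top z -43.8 centre [  0.4   0.  -43.7] span [39.3 37.   7.9] tilt deg [ 0.8 -0.2]
small rim n 422 world circ [ 432.3 -136.3   17. ] mid [ 432.6 -136.2   46.5] span [37.3 36.5  6.8] tool mid [-1.6 -0.2 96.1] circ [-1.3 -0.3 17. ] z 95.8
[ 431.12661831 -135.94760009  142.75251839]
```

Emit:
send_rows --steps '[{"delta_pos": [-0.18,0,4],"rotation": [0,0,0],"jaw": 0.3},{"delta_pos": [-0.18,0,8],"rotation": [0,0,0],"jaw": 0.3},{"delta_pos": [-0.18,0,10.5],"rotation": [0,0,0],"jaw": 0.3},{"delta_pos": [-0.18,0,11.2],"rotation": [0,0,0],"jaw": 0.3},{"delta_pos": [-0.18,0,11.2],"rotation": [0,0,0],"jaw": 0.3},{"delta_pos": [-0.18,0,11.5],"rotation": [0,0,0],"jaw": 0.3},{"delta_pos": [-0.18,0,11.8],"rotation": [0,0,0],"jaw": 0.3},{"delta_pos": [-0.18,0,12.1],"rotation": [0,0,0],"jaw": 0.3},{"delta_pos": [-0.18,0,12.1],"rotation": [0,0,0],"jaw": 0.3}]'

```text
time: 5.93
eef_pos: [433.4, -137.4, 22.7]
ee_rot: [-0.0, 1.0, -0.0, 0.001]
ft_force: [1.0, 0.8, -0.4]
finger_gap: 37.2
grasp_force: 40.4
```

Run:
```python
from h import *
p,s,w,t=tips(); held(t,19.5); print(np.round(s["ft_force"],1),np.round(s["moment"],2))
cv2.imwrite("pics/w4.png",p["img"])
```

```text
e [ 433.4 -137.4   22.7] gap 37.2
tip tool z [-38.9 -35.1  -7.8] x [4.  5.8] y [-17.2 -16.7]
tip tool z [-35.8 -18.2  -6. ] x [ 8.4 11.2] y [16.7 18.5]
held n 4000 top z -43.8 centre [  0.6   0.  -43.6] span [38.9 37.   7.7] tilt deg [ 0.9 -0.4]
[ 1.   0.8 -0.4] [ 0.04 -0.05 -0.01]
```

View pics/w4.png

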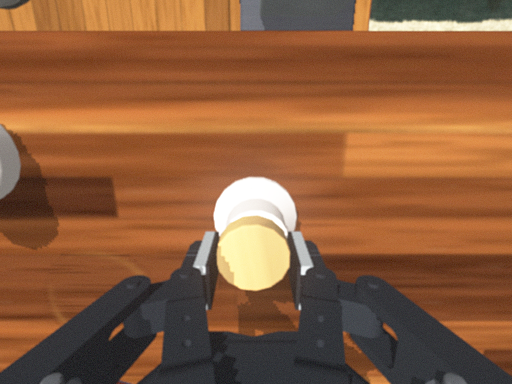

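The lid is centred over the jar at px (250,254), with no contact force, and the plug foot is just inside the mouth. I'll lower the last 6 mm.

Emit:
send_rows --steps '[{"delta_pos": [0,0,0.2],"rotation": [0,0,0],"jaw": 0.3},{"delta_pos": [0,0,0.4],"rotation": [0,0,0],"jaw": 0.3},{"delta_pos": [0,0,0.5],"rotation": [0,0,0],"jaw": 0.3},{"delta_pos": [0,0,0.5],"rotation": [0,0,0],"jaw": 0.3}]'

```text
time: 6.32
eef_pos: [432.9, -137.2, 17.2]
ee_rot: [-0.0, 1.0, -0.0, 0.0]
ft_force: [0.1, -0.2, 1.5]
finger_gap: 37.1
grasp_force: 40.5
```

Emit:
send_rows --steps '[{"delta_pos": [0,0,0.08],"rotation": [0,0,0],"jaw": 0.3},{"delta_pos": [0,0,0.08],"rotation": [0,0,0],"jaw": 0.3}]'

```text
time: 6.48
eef_pos: [433.0, -137.2, 17.0]
ee_rot: [-0.0, 1.0, -0.0, 0.0]
ft_force: [-2.3, 1.7, 8.6]
finger_gap: 37.1
grasp_force: 41.1
```

Contact at about 9 N, so it's seated. Releasing, then rising.

Emit:
send_rows --steps '[{"delta_pos": [0,0,0.05],"rotation": [0,0,0],"jaw": -0.2},{"delta_pos": [0,0,0.05],"rotation": [0,0,0],"jaw": -0.3},{"delta_pos": [0,0,0.05],"rotation": [0,0,0],"jaw": -0.3},{"delta_pos": [0,0,-4],"rotation": [0,0,0],"jaw": -0.3},{"delta_pos": [0,0,-8],"rotation": [0,0,0],"jaw": -0.3},{"delta_pos": [0,0,-12],"rotation": [0,0,0],"jaw": -0.3},{"delta_pos": [0,0,-12],"rotation": [0,0,0],"jaw": -0.3},{"delta_pos": [0,0,-12],"rotation": [0,0,0],"jaw": -0.3}]'

```text
time: 7.15
eef_pos: [434.2, -138.0, 138.7]
ee_rot: [-0.0, 1.0, -0.001, 0.002]
ft_force: [-0.5, -0.3, -0.0]
finger_gap: 55.4
grasp_force: 0.0
```

```bash
cat >> h.py <<'E'
def seated(w,k,x,y):
    h,r=JH[k]; P=near(w,x,y,h+9,h+19,r+8); Q=P[np.abs(P[:,2]-np.median(P[:,2]))<3]
    A=np.c_[Q[:,:2],np.ones(len(Q))]; c=np.linalg.lstsq(A,Q[:,2],rcond=None)[0]
    print(k,"lid top z",np.median(Q[:,2]).round(1),"want",h+14,"mid",((Q.max(0)+Q.min(0))/2).round(1),"span",np.ptp(Q,0).round(1),"tilt",np.degrees(c[:2]).round(1))
E
python3 - <<'E'
from h import *
p,s,w,t=tips(); seated(w,"small",432.5,-137)
E
```

```text
e [ 434.2 -138.   138.7] gap 55.4
tip tool z [-39.  -35.3 -32.8] x [-9.5 12. ] y [-39.1 -27.6]
tip tool z [-39.1 -35.1 -33.1] x [-9.4 12. ] y [27.5 39.2]
small lid top z 61.0 want 60 mid [ 432.4 -137.5   60.5] span [38.3 37.8  5. ] tilt [ 0.2 -0.5]
```

The small lid sits flat, with its top at 61 measured (60 plus the usual 1 mm bias). Next, the medium lid.

Emit:
send_rows --steps '[{"delta_pos": [-3.8,23.7,3],"rotation": [0,0,0],"jaw": -0.5},{"delta_pos": [-3.8,23.7,3],"rotation": [0,0,0],"jaw": -0.5},{"delta_pos": [-3.8,23.7,3],"rotation": [0,0,0],"jaw": -0.5},{"delta_pos": [-3.8,23.7,3],"rotation": [0,0,0],"jaw": -0.5},{"delta_pos": [-3.8,23.7,3],"rotation": [0,0,0],"jaw": -0.5},{"delta_pos": [-3.8,23.7,3],"rotation": [0,0,0],"jaw": -0.5},{"delta_pos": [-3.8,23.7,3],"rotation": [0,0,0],"jaw": -0.5},{"delta_pos": [-3.8,23.7,3],"rotation": [0,0,0],"jaw": -0.5},{"delta_pos": [-3.8,23.7,3],"rotation": [0,0,0],"jaw": -0.5}]'

```text
time: 7.95
eef_pos: [469.8, 99.8, 104.9]
ee_rot: [-0.0, 1.0, -0.0, -0.001]
ft_force: [0.3, 0.3, -0.1]
finger_gap: 64.5
grasp_force: 0.0
```

Run:
```python
from h import *
p,s,w,t=tips()
for k,z,r in [("medium",66,24),("large",44,28.5),("largest",22,33)]:
    P=near(w,472,99.5,z-4,z+4,r+5); print(k,len(P),np.round(circ(P),1),np.round((P.max(0)+P.min(0))/2,1),np.round(np.ptp(P,0),1),np.median(P[:,2]).round(1))
```

```text
e [469.8  99.8 104.9] gap 64.5
tip tool z [-40.9 -37.2 -34.8] x [-9.  12.1] y [-43.2 -31.8]
tip tool z [-40.9 -37.3 -34.5] x [-9.4 12. ] y [31.7 43.3]
medium 2713 [470.1 100.   16.9] [470.8  99.7  65.5] [47.4 46.9  7. ] 67.1
large 648 [472.4 100.7  26.2] [464.3 101.1  43.8] [41.1 55.7  7.4] 45.0
largest 635 [473.4 101.4  30.9] [462.8 101.4  21.6] [45.3 65.1  7.1] 23.1
```

Emit:
send_rows --steps '[{"delta_pos": [-0.1,0,4],"rotation": [0,0,0],"jaw": -0.5},{"delta_pos": [-0.1,0,7],"rotation": [0,0,0],"jaw": -0.5},{"delta_pos": [-0.1,0,8.3],"rotation": [0,0,0],"jaw": -0.5},{"delta_pos": [-0.1,0,8.3],"rotation": [0,0,0],"jaw": -0.5},{"delta_pos": [-0.1,0,8.3],"rotation": [0,0,0],"jaw": 0.1},{"delta_pos": [-0.1,0,8.3],"rotation": [0,0,0],"jaw": 0.1},{"delta_pos": [-0.1,0,8.3],"rotation": [0,0,0],"jaw": 0.1},{"delta_pos": [-0.1,0,8.3],"rotation": [0,0,0],"jaw": 0.1}]'

```text
time: 8.67
eef_pos: [472.9, 99.6, 24.7]
ee_rot: [0.0, 1.0, -0.0, 0.001]
ft_force: [0.2, 0.4, -0.1]
finger_gap: 46.2
grasp_force: 40.9
```

Emit:
send_rows --steps '[{"delta_pos": [0,0,-2],"rotation": [0,0,0],"jaw": 0.1},{"delta_pos": [0,0,-6],"rotation": [0,0,0],"jaw": 0.1},{"delta_pos": [0,0,-10],"rotation": [0,0,0],"jaw": 0.1},{"delta_pos": [8.2,-42.6,-12.5],"rotation": [0,0,0],"jaw": 0.1},{"delta_pos": [8.2,-42.6,-12.5],"rotation": [0,0,0],"jaw": 0.1},{"delta_pos": [8.2,-42.6,-12.5],"rotation": [0,0,0],"jaw": 0.1},{"delta_pos": [8.2,-42.6,-12.5],"rotation": [0,0,0],"jaw": 0.1},{"delta_pos": [8.2,-42.6,-12.5],"rotation": [0,0,0],"jaw": 0.1},{"delta_pos": [8.2,-42.6,-12.5],"rotation": [0,0,0],"jaw": 0.1},{"delta_pos": [8.2,-42.6,-12.5],"rotation": [0,0,0],"jaw": 0.1}]'

```text
time: 9.5
eef_pos: [416.4, -188.2, 141.2]
ee_rot: [-0.0, 1.0, -0.001, 0.001]
ft_force: [1.0, 0.1, -0.9]
finger_gap: 46.0
grasp_force: 41.2
```

Emit:
send_rows --steps '[{"delta_pos": [2.6,-13.5,0],"rotation": [0,0,0],"jaw": 0.1},{"delta_pos": [2.6,-13.5,0],"rotation": [0,0,0],"jaw": 0.1},{"delta_pos": [2.6,-13.5,0],"rotation": [0,0,0],"jaw": 0.1},{"delta_pos": [2.6,-13.5,0],"rotation": [0,0,0],"jaw": 0.1},{"delta_pos": [2.6,-13.5,0],"rotation": [0,0,0],"jaw": 0.1},{"delta_pos": [2.6,-13.5,0],"rotation": [0,0,0],"jaw": 0.1},{"delta_pos": [2.6,-13.5,0],"rotation": [0,0,0],"jaw": 0.1},{"delta_pos": [2.6,-13.5,0],"rotation": [0,0,0],"jaw": 0.1}]'

```text
time: 10.17
eef_pos: [391.4, -319.8, 140.3]
ee_rot: [-0.001, 1.0, -0.0, 0.0]
ft_force: [-0.3, -0.1, -0.2]
finger_gap: 45.9
grasp_force: 41.2
```

Run:
```python
from h import *
p,s,w,t=tips(); held(t,24); rim(w,t,"medium",389.5,-326.5); print(np.round(robot.state()["eef_pos"],1))
```

```text
e [ 391.4 -319.8  140.3] gap 45.9
tip tool z [-40.4 -36.5 -30. ] x [-0.4 12.1] y [-34.3 -21.2]
tip tool z [-40.3 -36.5 -31.9] x [-9.9 12.1] y [21.2 34.9]
held n 6024 top z -42.7 centre [  1.1   0.  -42.8] span [48.1 46.   8. ] tilt deg [0.5 0. ]
medium rim n 548 world circ [ 389.5 -325.5   21.5] mid [ 389.3 -325.7   54.1] span [45.3 46.4  6.1] tool mid [ 2.1 -5.9 86.2] circ [ 1.9 -5.7 21.5] z 85.5
[ 391.4 -319.9  140.3]
```

Emit:
send_rows --steps '[{"delta_pos": [0.09,-0.58,0.5],"rotation": [0,0,0],"jaw": 0.1},{"delta_pos": [0.09,-0.58,4],"rotation": [0,0,0],"jaw": 0.1},{"delta_pos": [0.09,-0.58,8],"rotation": [0,0,0],"jaw": 0.1},{"delta_pos": [0.09,-0.58,10],"rotation": [0,0,0],"jaw": 0.1},{"delta_pos": [0.09,-0.58,10.2],"rotation": [0,0,0],"jaw": 0.1},{"delta_pos": [0.09,-0.58,10.4],"rotation": [0,0,0],"jaw": 0.1},{"delta_pos": [0.09,-0.58,10.7],"rotation": [0,0,0],"jaw": 0.1},{"delta_pos": [0.09,-0.58,10.9],"rotation": [0,0,0],"jaw": 0.1},{"delta_pos": [0.09,-0.58,10.9],"rotation": [0,0,0],"jaw": 0.1}]'

```text
time: 10.97
eef_pos: [390.6, -327.6, 32.2]
ee_rot: [-0.0, 1.0, -0.001, 0.001]
ft_force: [0.5, 0.5, -0.8]
finger_gap: 46.0
grasp_force: 41.2
```

Run:
```python
from h import *
p,s,w,t=tips(); held(t,24); print(np.round(s["ft_force"],1))
P=t[(w[...,2]>3)&(w[...,2]<30)&(np.hypot(w[...,0]-389.5,w[...,1]+326.5)<45)]
for z0,z1 in ((3,12),(12,20),(20,28)):
    e=140.3*0+np.array(s["eef_pos"])[2]; Q=P[(e-P[:,2]>z0)&(e-P[:,2]<z1)]; print(z0,len(Q),np.round(circ(Q),1),Q.min(0).round(1),Q.max(0).round(1))
cv2.imwrite("pics/w5.png",p["img"][120:320,140:370].repeat(3,0).repeat(3,1))
```

```text
e [ 390.6 -327.6   32.2] gap 46.0
tip tool z [-40.3 -36.3 -30.9] x [-6.3 12.3] y [-34.3 -21.3]
tip tool z [-37.1 -20.9  -5.2] x [ 9.3 12.9] y [21.8 23.8]
held n 6053 top z -42.7 centre [  1.2   0.  -42.7] span [47.9 46.   7.9] tilt deg [ 0.5 -0. ]
[ 0.5  0.5 -0.8]
3 69 [ 0.8  3.2 33.1] [  5.9 -31.4  20.2] [44.4 39.2 29.1]
12 187 [ 0.5  2.2 32.7] [ 13.3 -28.1  12.3] [33.4 29.7 20.2]
20 1254 [ 1.2  2.2 30.2] [ -9.4 -30.2   4.2] [33.6 34.8 12.1]
```

View pics/w5.png

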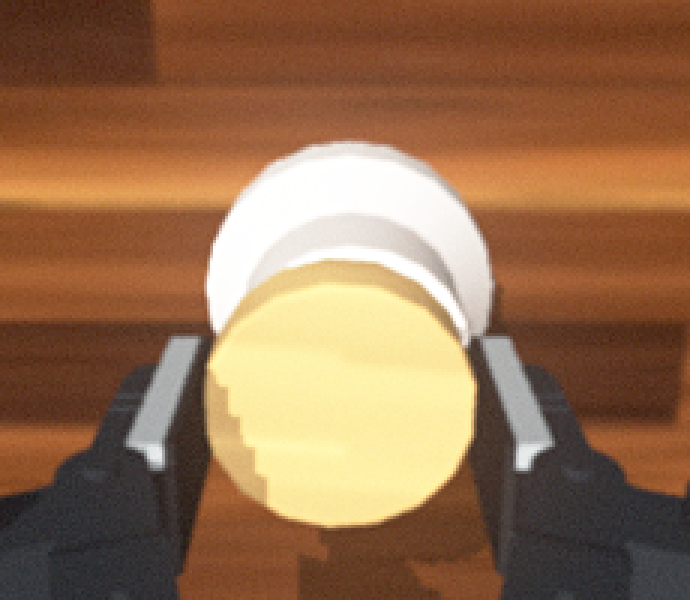

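The jar shows about 2 mm to the right (tool +y) of the held lid: its neck's white rim shows more on the right, near crop px (320,465). I'll shift by 2 mm, then lower.

Emit:
send_rows --steps '[{"delta_pos": [0,0.2,0],"rotation": [0,0,0],"jaw": 0.1},{"delta_pos": [0,0.2,0],"rotation": [0,0,0],"jaw": 0.1},{"delta_pos": [0,0.2,0.25],"rotation": [0,0,0],"jaw": 0.1},{"delta_pos": [0,0.2,0.45],"rotation": [0,0,0],"jaw": 0.1},{"delta_pos": [0,0.2,0.55],"rotation": [0,0,0],"jaw": 0.1},{"delta_pos": [0,0.2,0.6],"rotation": [0,0,0],"jaw": 0.1},{"delta_pos": [0,0.2,0.6],"rotation": [0,0,0],"jaw": 0.1}]'

```text
time: 11.6
eef_pos: [390.2, -325.0, 26.0]
ee_rot: [-0.0, 1.0, -0.0, 0.0]
ft_force: [-2.7, 3.1, 10.8]
finger_gap: 45.6
grasp_force: 42.2
```

Seated at the predicted height with an 11 N contact. Releasing.

Emit:
send_rows --steps '[{"delta_pos": [0,0,0],"rotation": [0,0,0],"jaw": -0.4},{"delta_pos": [0,0,0],"rotation": [0,0,0],"jaw": -0.5},{"delta_pos": [0,0,0],"rotation": [0,0,0],"jaw": -0.5},{"delta_pos": [0,0,-4],"rotation": [0,0,0],"jaw": -0.5},{"delta_pos": [0,0,-8],"rotation": [0,0,0],"jaw": -0.5},{"delta_pos": [0,0,-12],"rotation": [0,0,0],"jaw": -0.5},{"delta_pos": [0,0,-12],"rotation": [0,0,0],"jaw": -0.5},{"delta_pos": [0,0,-12],"rotation": [0,0,0],"jaw": -0.5}]'

```text
time: 12.27
eef_pos: [391.0, -326.3, 147.5]
ee_rot: [-0.0, 1.0, -0.002, 0.001]
ft_force: [-0.4, 0.1, -1.2]
finger_gap: 63.4
grasp_force: 0.0
```

Run:
```python
from h import *
p,s,w,t=tips(); seated(w,"medium",389.5,-326)
```

```text
e [ 391.  -326.3  147.5] gap 63.4
tip tool z [-41.  -37.1 -34.7] x [-9. 12.] y [-43.2 -31.8]
tip tool z [-40.9 -37.  -34.8] x [-9.5 12. ] y [31.8 43.1]
medium lid top z 69.0 want 68 mid [ 389.2 -325.4   68.6] span [46.6 46.4  5.2] tilt [-0.1  0.1]
```

Emit:
send_rows --steps '[{"delta_pos": [-8.1,42.6,4],"rotation": [0,0,0],"jaw": -0.8},{"delta_pos": [-8.1,42.6,4],"rotation": [0,0,0],"jaw": -0.8},{"delta_pos": [-8.1,42.6,4],"rotation": [0,0,0],"jaw": -0.8},{"delta_pos": [-8.1,42.6,4],"rotation": [0,0,0],"jaw": -0.8},{"delta_pos": [-8.1,42.6,4],"rotation": [0,0,0],"jaw": -0.8},{"delta_pos": [-8.1,42.6,4],"rotation": [0,0,0],"jaw": -0.8},{"delta_pos": [-8.1,42.6,4],"rotation": [0,0,0],"jaw": -0.8},{"delta_pos": [-8.1,42.6,4],"rotation": [0,0,0],"jaw": -0.8},{"delta_pos": [-8.1,42.6,4],"rotation": [0,0,0],"jaw": -0.8},{"delta_pos": [-8.1,42.6,4],"rotation": [0,0,0],"jaw": -0.8}]'

```text
time: 13.15
eef_pos: [466.1, 85.1, 104.7]
ee_rot: [-0.0, 1.0, 0.0, -0.001]
ft_force: [0.6, -1.7, -0.4]
finger_gap: 76.8
grasp_force: 0.0
```

Emit:
send_rows --steps '[{"delta_pos": [-0.4,1.2,0.5],"rotation": [0,0,0],"jaw": -0.8},{"delta_pos": [-0.4,1.2,0.5],"rotation": [0,0,0],"jaw": -0.8},{"delta_pos": [-0.4,1.2,0.5],"rotation": [0,0,0],"jaw": -0.8},{"delta_pos": [-0.4,1.2,0.5],"rotation": [0,0,0],"jaw": -0.8}]'

```text
time: 13.48
eef_pos: [470.5, 94.3, 100.6]
ee_rot: [-0.0, 1.0, -0.0, -0.001]
ft_force: [0.1, -0.6, -0.4]
finger_gap: 76.5
grasp_force: 0.0
```

Run:
```python
from h import *
p,s,w,t=tips()
for k,z,r in [("large",44,28.5),("largest",22,33)]:
    P=near(w,472,99.5,z-4,z+4,r+5); print(k,len(P),np.round(circ(P),1),np.round((P.max(0)+P.min(0))/2,1),np.round(np.ptp(P,0),1),np.median(P[:,2]).round(1))
```

```text
e [470.5  94.3 100.6] gap 76.5
tip tool z [-43.8 -40.6 -38.6] x [-9.4 12. ] y [-49.2 -38.2]
tip tool z [-43.6 -40.5 -38.8] x [-9.1 12. ] y [38.  49.7]
large 3302 [471.4 101.   20. ] [472.2 101.2  43.8] [56.2 56.3  7.1] 45.2
largest 650 [473.2 101.5  30.7] [460.8 102.   21.6] [41.7 65.2  6.9] 23.1
```

Emit:
send_rows --steps '[{"delta_pos": [-0.1,0.65,1],"rotation": [0,0,0],"jaw": -0.8},{"delta_pos": [-0.1,0.65,4],"rotation": [0,0,0],"jaw": -0.8},{"delta_pos": [-0.1,0.65,8],"rotation": [0,0,0],"jaw": -0.8},{"delta_pos": [-0.1,0.65,10],"rotation": [0,0,0],"jaw": -0.8},{"delta_pos": [-0.1,0.65,10.2],"rotation": [0,0,0],"jaw": -0.8},{"delta_pos": [-0.1,0.65,10.2],"rotation": [0,0,0],"jaw": -0.8},{"delta_pos": [-0.1,0.65,10.2],"rotation": [0,0,0],"jaw": -0.8}]'

```text
time: 14.12
eef_pos: [473.2, 101.0, 1.0]
ee_rot: [0.0, 1.0, 0.0, 0.001]
ft_force: [0.5, 0.1, 1.1]
finger_gap: 77.0
grasp_force: 0.0
```

Emit:
send_rows --steps '[{"delta_pos": [0,0,0.2],"rotation": [0,0,0],"jaw": -0.1},{"delta_pos": [0,0,0.2],"rotation": [0,0,0],"jaw": -0.1},{"delta_pos": [0,0,0.2],"rotation": [0,0,0],"jaw": -0.1},{"delta_pos": [0,0,0.2],"rotation": [0,0,0],"jaw": -0.1},{"delta_pos": [0,0,0.2],"rotation": [0,0,0],"jaw": -0.1}]'

```text
time: 14.53
eef_pos: [473.9, 101.2, -0.3]
ee_rot: [-0.0, 1.0, -0.0, 0.002]
ft_force: [-1.2, -0.3, 5.0]
finger_gap: 54.7
grasp_force: 42.8
```

Emit:
send_rows --steps '[{"delta_pos": [0,0,-2],"rotation": [0,0,0],"jaw": -0.1},{"delta_pos": [0,0,-6],"rotation": [0,0,0],"jaw": -0.1},{"delta_pos": [0,0,-10],"rotation": [0,0,0],"jaw": -0.1},{"delta_pos": [0,4,-13],"rotation": [0,0,0],"jaw": -0.1},{"delta_pos": [0,8,-14],"rotation": [0,0,0],"jaw": -0.1},{"delta_pos": [-2,11.5,-14],"rotation": [0,0,0],"jaw": -0.1},{"delta_pos": [-5,14,-14],"rotation": [0,0,0],"jaw": -0.1},{"delta_pos": [-8,15.9,-14],"rotation": [0,0,0],"jaw": -0.1},{"delta_pos": [-11,15.9,-14],"rotation": [0,0,0],"jaw": -0.1},{"delta_pos": [-13,15.9,-14],"rotation": [0,0,0],"jaw": -0.1}]'

```text
time: 15.37
eef_pos: [604.6, 261.8, 138.2]
ee_rot: [-0.001, 1.0, 0.0, 0.001]
ft_force: [0.3, -0.6, -0.0]
finger_gap: 54.7
grasp_force: 42.6
```

Emit:
send_rows --steps '[{"delta_pos": [0,0,0],"rotation": [0,0,0],"jaw": -0.1},{"delta_pos": [0,0,0],"rotation": [0,0,0],"jaw": -0.1},{"delta_pos": [0,0,0],"rotation": [0,0,0],"jaw": -0.1},{"delta_pos": [0,0,0],"rotation": [0,0,0],"jaw": -0.1},{"delta_pos": [0,0,0],"rotation": [0,0,0],"jaw": -0.1}]'

```text
time: 15.78
eef_pos: [601.8, 260.4, 138.5]
ee_rot: [-0.0, 1.0, 0.0, 0.0]
ft_force: [-0.7, 0.1, -0.5]
finger_gap: 54.6
grasp_force: 42.6
```

Run:
```python
from h import *
p,s,w,t=tips(); held(t,28.5); rim(w,t,"large",605,260); print(np.round(robot.state()["eef_pos"],1))
```

```text
e [601.8 260.4 138.5] gap 54.6
tip tool z [-42.3 -38.1 -34. ] x [-9. 13.] y [-39.5 -25.8]
tip tool z [-42.2 -38.1 -33.7] x [-8.8 13.2] y [25.8 39.5]
held n 8819 top z -45.3 centre [  1.6   0.  -45.3] span [56.5 55.   7.9] tilt deg [ 0.2 -0. ]
large rim n 462 world circ [604.5 262.1  25.9] mid [596.7 262.1  62.1] span [39.  54.4  5.9] tool mid [ 5.1  1.7 76.4] circ [-2.7  1.6 25.9] z 75.6
[601.8 260.4 138.4]
```

Emit:
send_rows --steps '[{"delta_pos": [-0.45,0.17,0.5],"rotation": [0,0,0],"jaw": -0.1},{"delta_pos": [-0.45,0.17,4],"rotation": [0,0,0],"jaw": -0.1},{"delta_pos": [-0.45,0.17,7],"rotation": [0,0,0],"jaw": -0.1},{"delta_pos": [-0.45,0.17,9],"rotation": [0,0,0],"jaw": -0.1},{"delta_pos": [-0.45,0.17,9.5],"rotation": [0,0,0],"jaw": -0.1},{"delta_pos": [-0.45,0.17,9.5],"rotation": [0,0,0],"jaw": -0.1},{"delta_pos": [-0.45,0.17,9.5],"rotation": [0,0,0],"jaw": -0.1},{"delta_pos": [-0.45,0.17,9.5],"rotation": [0,0,0],"jaw": -0.1}]'

```text
time: 16.5
eef_pos: [608.1, 262.4, 45.0]
ee_rot: [-0.0, 1.0, 0.0, 0.002]
ft_force: [-0.1, 0.6, -0.3]
finger_gap: 54.8
grasp_force: 42.6
```

```bash
cat >> h.py <<'E'
def belly(w,t,s,k,x,y,out):
    D=dict(small=28.5,medium=33,large=37.5,largest=42)[k]; e=s["eef_pos"][2]; h=JH[k][0]-24
    P=t[(w[...,2]>3)&(w[...,2]<h+2)&(np.hypot(w[...,0]-x,w[...,1]-y)<D+6)]; z=e-P[:,2]
    for a,b in ((3,h/2),(h/2,h-5)):
        Q=P[(z>a)&(z<b)]
        if len(Q)>9: print("belly",round(a),len(Q),np.round(circ(Q),1),"want r",D)
    # neck: white points between belly top and rim
    P=t[(w[...,2]>h+4)&(w[...,2]<JH[k][0]-3)&(np.hypot(w[...,0]-x,w[...,1]-y)<JH[k][1]+3)]
    P=P[P[:,0]>5]
    if len(P)>9: print("neck",len(P),np.round(circ(P),1),"want r",JH[k][1])
E
python3 - <<'E'
from h import *
p,s,w,t=tips(); held(t,28.5); print(np.round(s["ft_force"],1)); belly(w,t,s,"large",604.8,262,"")
cv2.imwrite("pics/w6.png",p["img"][100:320,120:390].repeat(2,0).repeat(2,1))
E
```

```text
e [608.1 262.4  45. ] gap 54.8
tip tool z [-42.1 -37.1 -17.4] x [ 9.8 13.6] y [-26.9 -25.4]
tip tool z [-41.9 -37.7 -16.3] x [ 8.8 12.9] y [25.4 26.9]
held n 8794 top z -45.3 centre [  1.7   0.  -45.3] span [56.6 55.   8. ] tilt deg [0.2 0. ]
[-0.1  0.6 -0.3]
belly 3 433 [20.9 -0.5 21.6] want r 37.5
belly 19 733 [ 3.6 -0.3 36.2] want r 37.5
neck 567 [ 2.8 -0.2 27.9] want r 28
```

View pics/w6.png

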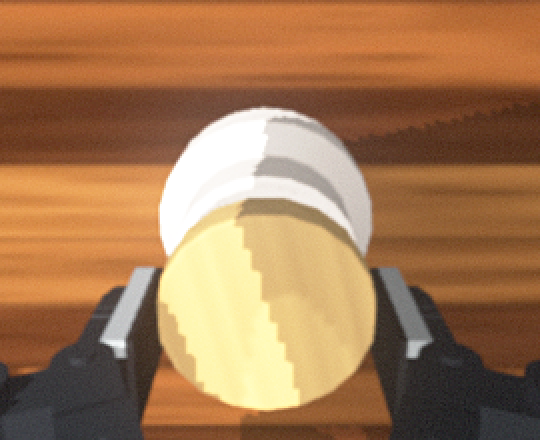

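The picture shows the lid centred over the large jar: the neck fit comes out at radius 27.9, and the jar is only about 1 mm off in x. I'll shift +1 mm and lower.

Emit:
send_rows --steps '[{"delta_pos": [0.1,0,0.3],"rotation": [0,0,0],"jaw": -0.1},{"delta_pos": [0.1,0,0.6],"rotation": [0,0,0],"jaw": -0.1},{"delta_pos": [0.1,0,0.8],"rotation": [0,0,0],"jaw": -0.1},{"delta_pos": [0.1,0,1.0],"rotation": [0,0,0],"jaw": -0.1},{"delta_pos": [0.1,0,1.15],"rotation": [0,0,0],"jaw": -0.1},{"delta_pos": [0.1,0,1.25],"rotation": [0,0,0],"jaw": -0.1},{"delta_pos": [0.1,0,1.32],"rotation": [0,0,0],"jaw": -0.1},{"delta_pos": [0.1,0,1.32],"rotation": [0,0,0],"jaw": -0.1},{"delta_pos": [0.1,0,1.32],"rotation": [0,0,0],"jaw": -0.1}]'

```text
time: 17.3
eef_pos: [605.8, 262.1, 31.4]
ee_rot: [-0.0, 1.0, -0.0, 0.0]
ft_force: [-7.1, -1.8, 13.5]
finger_gap: 54.8
grasp_force: 44.0
```

Emit:
send_rows --steps '[{"delta_pos": [0,0,0],"rotation": [0,0,0],"jaw": -0.6},{"delta_pos": [0,0,0],"rotation": [0,0,0],"jaw": -0.8},{"delta_pos": [0,0,0],"rotation": [0,0,0],"jaw": -0.8},{"delta_pos": [0,0,-4],"rotation": [0,0,0],"jaw": -0.8},{"delta_pos": [0,0,-8],"rotation": [0,0,0],"jaw": -0.8},{"delta_pos": [0,0,-11],"rotation": [0,0,0],"jaw": -0.8},{"delta_pos": [0,0,-11],"rotation": [0,0,0],"jaw": -0.8},{"delta_pos": [0,0,-11],"rotation": [0,0,0],"jaw": -0.8}]'

```text
time: 17.97
eef_pos: [607.3, 262.4, 141.9]
ee_rot: [-0.0, 1.0, 0.0, 0.002]
ft_force: [0.4, -0.0, -0.8]
finger_gap: 76.3
grasp_force: 0.0
```

Run:
```python
from h import *
p,s,w,t=tips(); seated(w,"large",604.8,262)
```

```text
e [607.3 262.4 141.9] gap 76.3
tip tool z [-43.5 -40.5 -38.7] x [-9.7 12.1] y [-49.6 -38.2]
tip tool z [-43.7 -40.5 -39.1] x [-9.4 12.1] y [38.1 49.6]
large lid top z 77.0 want 76 mid [604.3 261.8  76.7] span [55.8 56.3  5.4] tilt [-0.1 -0.1]
```

Emit:
send_rows --steps '[{"delta_pos": [4,-1,0],"rotation": [0,0,0],"jaw": -1},{"delta_pos": [8,-2,0],"rotation": [0,0,0],"jaw": -1},{"delta_pos": [11,-5,1],"rotation": [0,0,0],"jaw": -1},{"delta_pos": [13.4,-8,2],"rotation": [0,0,0],"jaw": -1},{"delta_pos": [13.4,-12,4],"rotation": [0,0,0],"jaw": -1},{"delta_pos": [13.4,-15,4],"rotation": [0,0,0],"jaw": -1},{"delta_pos": [13.4,-16,4],"rotation": [0,0,0],"jaw": -1},{"delta_pos": [13.4,-16,4],"rotation": [0,0,0],"jaw": -1},{"delta_pos": [13.4,-16,4],"rotation": [0,0,0],"jaw": -1},{"delta_pos": [13.4,-16,4],"rotation": [0,0,0],"jaw": -1}]'

```text
time: 18.85
eef_pos: [471.6, 102.7, 99.0]
ee_rot: [-0.0, 1.0, 0.0, -0.0]
ft_force: [-0.3, 0.9, 0.7]
finger_gap: 85.2
grasp_force: 0.0
```

Run:
```python
from h import *
p,s,w,t=tips()
for k,z,r in [("largest",22,33)]:
    P=near(w,473,101.5,z-4,z+4,r+5); print(k,len(P),np.round((P.max(0)+P.min(0))/2,1),np.round(np.ptp(P,0),1),np.median(P[:,2]).round(1))
```

```text
e [471.6 102.7  99. ] gap 85.2
tip tool z [-46.5 -43.7 -41.8] x [-9.4 12. ] y [-53.9 -42.4]
tip tool z [-46.5 -43.4 -41.5] x [-9.4 12. ] y [42.4 53. ]
largest 3839 [472.5 101.6  21.7] [64.9 65.4  7.3] 23.2
```

Emit:
send_rows --steps '[{"delta_pos": [-0.05,-0.1,4],"rotation": [0,0,0],"jaw": -1},{"delta_pos": [-0.05,-0.1,8],"rotation": [0,0,0],"jaw": -1},{"delta_pos": [-0.05,-0.1,10.5],"rotation": [0,0,0],"jaw": -1},{"delta_pos": [-0.05,-0.1,11.5],"rotation": [0,0,0],"jaw": -1},{"delta_pos": [-0.05,-0.1,12.1],"rotation": [0,0,0],"jaw": -1},{"delta_pos": [-0.05,-0.1,12.1],"rotation": [0,0,0],"jaw": -1},{"delta_pos": [-0.05,-0.1,12.1],"rotation": [0,0,0],"jaw": -1}]'

```text
time: 19.48
eef_pos: [473.5, 101.3, -19.9]
ee_rot: [-0.0, 1.0, 0.0, 0.001]
ft_force: [-0.0, -0.1, 0.4]
finger_gap: 85.7
grasp_force: 0.0
```

Emit:
send_rows --steps '[{"delta_pos": [0,0,0.3],"rotation": [0,0,0],"jaw": -1},{"delta_pos": [0,0,0.3],"rotation": [0,0,0],"jaw": -0.3},{"delta_pos": [0,0,0.3],"rotation": [0,0,0],"jaw": -0.3},{"delta_pos": [0,0,0.3],"rotation": [0,0,0],"jaw": -0.3},{"delta_pos": [0,0,0.3],"rotation": [0,0,0],"jaw": -0.3},{"delta_pos": [0,0,0.3],"rotation": [0,0,0],"jaw": -0.3}]'

```text
time: 19.98
eef_pos: [473.3, 100.9, -23.2]
ee_rot: [-0.0, 1.0, -0.0, 0.001]
ft_force: [-1.7, 0.3, 6.1]
finger_gap: 63.9
grasp_force: 43.9
```

Emit:
send_rows --steps '[{"delta_pos": [0,0,-2],"rotation": [0,0,0],"jaw": -0.3},{"delta_pos": [0,0,-6],"rotation": [0,0,0],"jaw": -0.3},{"delta_pos": [0,0,-10],"rotation": [0,0,0],"jaw": -0.3},{"delta_pos": [0,0,-14],"rotation": [0,0,0],"jaw": -0.3},{"delta_pos": [5.3,17,-17],"rotation": [0,0,0],"jaw": -0.3},{"delta_pos": [5.3,17,-17],"rotation": [0,0,0],"jaw": -0.3},{"delta_pos": [5.3,17,-17],"rotation": [0,0,0],"jaw": -0.3},{"delta_pos": [5.3,17,-17],"rotation": [0,0,0],"jaw": -0.3},{"delta_pos": [5.3,17,-17],"rotation": [0,0,0],"jaw": -0.3},{"delta_pos": [5.3,17,-17],"rotation": [0,0,0],"jaw": -0.3}]'

```text
time: 20.82
eef_pos: [418.4, 274.0, 146.8]
ee_rot: [-0.002, 1.0, 0.001, 0.001]
ft_force: [0.4, 0.8, 0.4]
finger_gap: 63.9
grasp_force: 44.9
```

Emit:
send_rows --steps '[{"delta_pos": [0,0,0],"rotation": [0,0,0],"jaw": -0.3},{"delta_pos": [0,0,0],"rotation": [0,0,0],"jaw": -0.3},{"delta_pos": [0,0,0],"rotation": [0,0,0],"jaw": -0.3},{"delta_pos": [0,0,0],"rotation": [0,0,0],"jaw": -0.3}]'

```text
time: 21.15
eef_pos: [419.6, 270.0, 145.3]
ee_rot: [0.001, 1.0, -0.0, -0.0]
ft_force: [0.6, 0.8, -0.9]
finger_gap: 63.7
grasp_force: 44.9
```

Run:
```python
from h import *
p,s,w,t=tips(); held(t,33); rim(w,t,"largest",420,271); belly(w,t,s,"largest",420,271,"")
```

```text
e [419.6 270.  145.3] gap 63.7
tip tool z [-44.5 -40.7 -38.7] x [-9.5 12.1] y [-44.3 -29.9]
tip tool z [-44.8 -40.7 -36.2] x [-9.8 12. ] y [30.  43.7]
held n 11880 top z -46.3 centre [  0.2  -0.  -46.4] span [66.5 64.   8. ] tilt deg [ 0.2 -0.2]
largest rim n 530 world circ [419.6 272.2  30.3] mid [409.4 272.   70.2] span [43.2 64.3  6.1] tool mid [10.2  2.  75.2] circ [ 0.   2.2 30.3] z 74.5
belly 3 1806 [ 0.4  2.4 23.4] want r 42
belly 23 409 [-0.3  2.1 40.7] want r 42
neck 189 [-0.1  2.2 31.8] want r 32.5
```

Emit:
send_rows --steps '[{"delta_pos": [0,0.2,0.5],"rotation": [0,0,0],"jaw": -0.3},{"delta_pos": [0,0.2,4],"rotation": [0,0,0],"jaw": -0.3},{"delta_pos": [0,0.2,7],"rotation": [0,0,0],"jaw": -0.3},{"delta_pos": [0,0.2,9],"rotation": [0,0,0],"jaw": -0.3},{"delta_pos": [0,0.2,9.5],"rotation": [0,0,0],"jaw": -0.3},{"delta_pos": [0,0.2,9.5],"rotation": [0,0,0],"jaw": -0.3},{"delta_pos": [0,0.2,9.5],"rotation": [0,0,0],"jaw": -0.3},{"delta_pos": [0,0.2,9.5],"rotation": [0,0,0],"jaw": -0.3}]'

```text
time: 21.87
eef_pos: [420.5, 273.3, 52.4]
ee_rot: [-0.0, 1.0, 0.0, 0.001]
ft_force: [0.5, 0.9, -1.5]
finger_gap: 63.8
grasp_force: 44.9
```

Run:
```python
from h import *
p,s,w,t=tips(); held(t,33); print(np.round(s["ft_force"],1)); belly(w,t,s,"largest",419.7,272,"")
```

```text
e [420.5 273.3  52.4] gap 63.8
tip tool z [-43.9 -40.2 -17.3] x [10.5 13.6] y [-31.4 -30. ]
tip tool z [-44.5 -40.5 -36.1] x [-9.8 12.1] y [29.9 43.8]
held n 11886 top z -46.3 centre [  0.5   0.  -46.3] span [66. 64.  8.] tilt deg [ 0.2 -0.1]
[ 0.5  0.9 -1.5]
belly 3 328 [23.2 -1.4 22.7] want r 42
belly 23 854 [ 1.  -1.1 40.6] want r 42
neck 606 [ 0.2 -1.  32.3] want r 32.5
```

Emit:
send_rows --steps '[{"delta_pos": [0,-0.1,0.3],"rotation": [0,0,0],"jaw": -0.3},{"delta_pos": [0,-0.1,0.6],"rotation": [0,0,0],"jaw": -0.3},{"delta_pos": [0,-0.1,0.8],"rotation": [0,0,0],"jaw": -0.3},{"delta_pos": [0,-0.1,1.0],"rotation": [0,0,0],"jaw": -0.3},{"delta_pos": [0,-0.1,1.2],"rotation": [0,0,0],"jaw": -0.3},{"delta_pos": [0,-0.1,1.3],"rotation": [0,0,0],"jaw": -0.3},{"delta_pos": [0,-0.1,1.38],"rotation": [0,0,0],"jaw": -0.3},{"delta_pos": [0,-0.1,1.38],"rotation": [0,0,0],"jaw": -0.3},{"delta_pos": [0,-0.1,1.38],"rotation": [0,0,0],"jaw": -0.3}]'

```text
time: 22.67
eef_pos: [419.4, 272.0, 38.5]
ee_rot: [-0.0, 1.0, -0.0, 0.0]
ft_force: [-7.6, -2.9, 16.6]
finger_gap: 63.4
grasp_force: 46.7
```

Seated at the predicted height. Releasing, rising clear, and then checking everything.

Emit:
send_rows --steps '[{"delta_pos": [0,0,0],"rotation": [0,0,0],"jaw": -0.8},{"delta_pos": [0,0,0],"rotation": [0,0,0],"jaw": -1},{"delta_pos": [0,0,0],"rotation": [0,0,0],"jaw": -1},{"delta_pos": [0,0,-4],"rotation": [0,0,0],"jaw": -1},{"delta_pos": [0,0,-8],"rotation": [0,0,0],"jaw": -1},{"delta_pos": [0,0,-12],"rotation": [0,0,0],"jaw": -1},{"delta_pos": [0,0,-15],"rotation": [0,0,0],"jaw": -1},{"delta_pos": [0,0,-15],"rotation": [0,0,0],"jaw": -1},{"delta_pos": [0,0,-15],"rotation": [0,0,0],"jaw": -1}]'

```text
time: 23.42
eef_pos: [420.5, 272.4, 188.6]
ee_rot: [-0.0, 1.0, 0.001, 0.002]
ft_force: [-0.3, -0.0, -1.3]
finger_gap: 85.2
grasp_force: 0.0
```

Run:
```python
from h import *
p,s,w,t=tips(); seated(w,"largest",419.7,272)
p=robot.get_image("scene"); w=cloud(p)
for k,x,y in [("small",430.5,-137),("medium",388,-326),("large",603,261)]: seated(w,k,x,y)
for t in ("matchbox","salve_tin"):
    for r in robot.look_for(p,t)[:1]: print(t,r["pixel"],r["score"])
cv2.imwrite("pics/s2.png",cv2.resize(p["img"][120:300,130:450],None,fx=2.4,fy=2.4,interpolation=2))
```

```text
e [420.5 272.4 188.6] gap 85.2
tip tool z [-46.4 -43.8 -42.3] x [-9.7 12.1] y [-54.1 -42.4]
tip tool z [-46.5 -43.6 -41.6] x [-9.1 12.1] y [42.4 54.1]
largest lid top z 85.1 want 84 mid [419.2 271.8  84.9] span [65.6 64.7  5.6] tilt [-0.2 -0.1]
small lid top z 59.1 want 60 mid [ 430.1 -137.6   59.1] span [37.3 37.3  5.3] tilt [-0.1 -0.3]
medium lid top z 67.1 want 68 mid [ 387.3 -325.9   67. ] span [47.3 47.6  5.7] tilt [ 0.7 -0.2]
large lid top z 74.7 want 76 mid [601.7 259.7  74.7] span [57.9 57.6  5.7] tilt [0.3 0.8]
matchbox [215.9, 334.8] 0.65
salve_tin [250.8, 402.1] 0.74
```

View pics/s2.png

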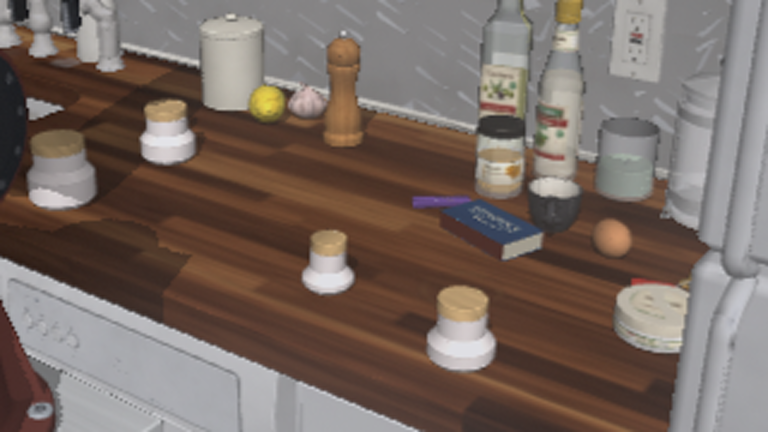

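All four lids lie flat on their jars, at crop px (145,60), (112,165), (243,329) and (303,463). The matchbox and tin have not moved, and the arm is clear.

```bash
python3 -c "
from bench import robot
print(robot.close_job())"
```

```text
the job is handed in; nothing more can be done
None
```

The job is handed in: all four lids sit flat in their matching jars, the matchbox and tin were not moved, and it took about 24 s of the 112 s allowed.

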